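Raise the sorting lamp

TASK

Turn the black dial on the dimmer box clockwise until its white pointer line stands at the red tab, then press the red button on the lamp's foot so that the light bar pops up, take the lamp by its orange knob and pull the telescopic mast straight up past its first stop to its second (last) stop. The mast sinks when let go, so finish while still holding the lamp by its knob, fully extended; leave the cup, the tape roll and the two cartons of parts where they are.

Things in the scene. Friction and masses are not known exactly. Their poses are not given: they have to be found in the camera images.
- dial_grip (a point): black dial on top of the dimmer box (cream box 120 x 120 mm, 50 mm high, fixed to the bench). This point lies on the dial's vertical axis, 78 mm above the bench, half-way up its grip bar. The grip bar is 42 mm long, 14 mm thick and 32 mm tall (from 58 to 90 mm above the bench), standing on a disc of 68 mm diameter. The point's x axis runs along the bar towards the end that has the white pointer line; z is up.
- dial_pointer (a point): outer end of the dial's white pointer line, at the rim of the dial's disc, 34 mm from the dial's axis, 60 mm above the bench; turns with the dial.
- preset_mark (a point): point 34 mm from the dial's axis, 60 mm above the bench, at the inner end of the red tab (17 x 5 x 6 mm, lying radially on the box's top just outside the dial); the pointer end must come here. The tab does not move. It is 0.6 to 1.55 rad clockwise (seen from above) of the pointer at the start.
- dial (a joint): angle of the dial, rad, grows as it turns clockwise seen from above, range 0 to 2.9; light friction of 0.04 N m, stays where it is left.
- release_top (a point): centre of the top face of the red release button (28 mm diameter, in a black ring of 44 mm) on the lamp's blue foot (260 x 110 mm, 40 mm high, fixed to the bench); 62 mm above the bench when up. The button stands 140 mm from the mast along the foot.
- release (a joint): travel of the red button, m: 0 up, 0.006 fully down; springs back, fully down takes 5 N. Pressed deeper than about 0.0035 it draws the catch, and the lamp's inner rod springs up some 15 to 28 mm by itself; it cannot be pulled up before that. It need be pressed once only, and not kept pressed.
- knob_grip (a point): middle of the orange knob on top of the lamp's mast, an upright cylinder 28 mm in diameter and 52 mm tall (30 mm below this point to 22 mm above it); 170 mm above the bench when stowed, about 190 mm when popped up, 290 mm when fully extended. Under the knob lies the light bar, 45 x 220 mm and 20 mm thick, across the mast and fixed to it: its top is 30 mm below this point. The mast only slides straight up and down and does not turn.
- lamp_knob: the same orange knob, its origin at the centre of its underside, 140 mm above the bench when stowed; its x axis runs along the foot from button to mast, its y axis along the light bar, z is up.
- head (a joint): how far the lamp's inner rod is drawn out of the middle tube, m: 0 stowed and caught, 0.060 at its end (the first stop). It slides out before the middle tube does.
- mid_tube (a joint): how far the middle tube is drawn out of the column, m: 0 to 0.060 (with the inner rod also out, the second and last stop, 120 mm above stowed). Lifting the lamp takes 1 to 8 N in all; let go, it sinks back to its popped-up height.
- cup: steel cup, 68 mm wide, 85 mm tall, origin at the centre of its underside; leave alone.
- tape: roll of brown tape lying flat, 100 mm wide, 45 mm tall, origin at the centre of its underside; leave alone.
- carton_l: open cardboard carton of white parts, 170 x 130 mm, 65 mm tall, origin at the centre of its underside; leave alone.
- carton_r: open cardboard carton of yellow parts, 170 x 130 mm, 65 mm tall, origin at the centre of its underside; leave alone.
There are look-alikes about, which are no part of the job. What is shaped like the part that bears dial_grip but pink or purple is not meant.

How it is judged:
By the outcome, as a careful person would: the job done as asked, in the order asked, and still so for the second after the job is handed in, while the arm keeps its last pose, push and grip.
It also fails if it takes over 64 s, if anything falls off the work surface, if the arm or the gripper's body presses on something with over 40 N, if the wrist force passes 120 N, or if a joint passes its speed limit or range.

ROBOT

A 6-joint arm with a two-finger parallel gripper is mounted at the origin on the work surface. World frame = base frame: x ahead of the robot, y to its left, z up, the work surface at z = 0. Lengths are in mm, angles in rad, forces in N, time in s.
With the tool pointing down it reaches from about 350 to 975 mm from the base axis. Payload 7.1 kg.
Tool frame: the origin (TCP) lies at the very end of the fingers, on their centre line; the grasp point (between the pads) lies tcp_to_grasp behind it (tcp_to_grasp is the distance from the TCP to the grasp point, in mm); z points along the fingers, x is the direction in which the jaws open and shut, and the axes are right-handed (so a half turn about z gives the same grasp; the last joint's range is limited). The gripper opens to 88 mm and grips with 3 to 60 N. Pads are 20 mm wide; open, the fingers measure 115 mm over their backs; the gripper's body (75 mm by 178 mm) begins 61 mm behind the grasp point.
Start: joints at [-1.351, 0.423, 1.63, -0, 1.089, -0.019], TCP at [147.855, -607.243, 222.675] pointing down, gripper open.
Joint ranges: [-3, 3], [-0.9, 2.11], [0.09, 2.58], [-1.31, 4.45], [0.11, 2.69], [-2.54, 2.54]. Speed limits (rad/s): [2.39, 2.39, 3.01, 3.14, 3.14, 3.14].

INTERFACE

Orientations are given as a rotation vector (axis times angle).
In Python, from workcell import get_obs, get_image, close_job, recognise, mark_of, tcp_to_grasp gives the robot as it stands. The module is installed in compiled form; this text tells all that it offers.
- The arm moves only by the tool move_arm, never from a script. Its argument "motion" is a list of rows, each a list of 7 numbers: the shift along the world's x, y, z in mm, then the turn, a rotation vector about the world's x, y, z in rad, then the finger opening in mm, from 0 to 87.8. A call has 1 to 5 rows; each row is the pose to reach, as a shift and turn from the pose commanded when the call began; what a row does not reach only later rows make up. A row lasts 1/12 s, in which the tool goes at most 41.7 mm and 7.16 degrees, less where a joint would pass 70% of its speed; a pose out of reach is approached as far as the arm can. A call with a gripper value outside its range is refused whole. The fingers move at their own pace and stop on an object; the grip force is fixed at half the most. Time passes only in rows, so rows that repeat a pose let the fingers close. It gives the time, the measured TCP pose, the force and the opening at its end, in the units of the state.
- get_obs(): the state, without advancing time (a new reading comes with each control period).
- get_image(name): name is "side" or "top"; returns a dict with "color" (420x560x3 uint8, red, green, blue), "mtx" (3x3 intrinsics, pixels), "k1" (the pictures are not rectified: a ray, as slopes to the right and down, at radius r is drawn at 1 + k1 r^2 times it, then the intrinsics apply), "camera_from_world" (4x4, takes a point from world to camera coordinates). Camera axes: x right, y up, looking along -z (the intrinsics and any distortion apply to the point x, -y, -z); pixel columns grow to the right and rows downward; lengths in mm; the calibration is good to about 2 mm. A picture is of the moment at which its call begins. There is no depth.
- close_job(): hands the job in, once; it reports no verdict.
Trained networks look in a picture, given as the dict that the camera call returned (one of the last four; its "shot" number tells which), for a name from the list of things; names that differ only in an ending like _2 or _b are one class to them, and where a whole thing is asked for, a point or a joint stands for the part that bears it (a point fixed in the world has none). Each returns a list of dicts, best first, with "p" (0 to 1); they miss things now and then, are a little off and sometimes report something else, mostly with a low value. They report only what shows in the picture. A call takes as long as a camera call. They do not tell look-alikes from the thing itself.
- recognise(picture, label): "bbox" ([centre column, centre row, width, height] in pixels, round what is visible of it).
- mark_of(picture, label): "location" ([row, column] in pixels: a listed point, or the origin of a listed thing).
The state is a dict: "t": time; "qpos": joint angles; "qvel": joint speeds; "joint_torque": joint torques, N m; "ee_pos": TCP position; "orientation": TCP orientation; "ft_force": force on the tool from outside, world axes, zero at the start; "moment": the same for the moment, N m; "width": finger opening in mm.
Only numpy, scipy, OpenCV 4.12 (cv2) and the standard library are available. Lean on these libraries where they do the work, as an engineer would, in place of code of your own. Each camera call takes 0.05 s, during which the arm holds its last target. There are 200 camera calls.

## Working session

There is one attempt and no reset: what is moved stays moved. The work goes in short steps, Python scripts to look and compute and a tool call to move; the robot and the scene stay as the last step left them, time stands still between calls to the robot, and variables do not carry over. Pictures are saved under pics/ and viewed, about 8 in all and at most 12, crops included, and the job is handed in when it is done.

Besides the shell and the picture viewer there is one more tool, called after "Request:" as name([rows], argument=value, ...), one row to a line, values as JSON. move_arm: Moves the arm, as the interface text tells. Its arguments: {"type":"object","properties":{"motion":{"type":"array"}},"required":["motion"]}

```bash
mkdir -p pics; cat > h.py <<'E'
import numpy as np, cv2
from workcell import *
def ray(im,row,col):
    K=im["mtx"];k=im["k1"]
    p=cv2.undistortPoints(np.array([[[col,row]]],float),np.array(K,float),np.array([k,0,0,0,0],float)).ravel()
    T=np.array(im["camera_from_world"]);R=T[:3,:3];c=-R.T@T[:3,3]
    return c,R.T@np.array([p[0],-p[1],-1.])
def at_z(im,row,col,z):
    c,d=ray(im,row,col); return (c+d*(z-c[2])/d[2]).round(1)
def proj(im,P):
    T=np.array(im["camera_from_world"]);q=T[:3,:3]@np.array(P,float)+T[:3,3]
    a,b=q[0]/-q[2],-q[1]/-q[2];s=1+im["k1"]*(a*a+b*b);K=im["mtx"]
    return np.array([K[0][0]*a*s+K[0][2],K[1][1]*b*s+K[1][2]])
def save(im,n): cv2.imwrite("pics/"+n,im["color"][:,:,::-1])
Z=dict(dial_grip=78,dial_pointer=60,preset_mark=60,release_top=62,knob_grip=170,lamp_knob=140,cup=0,tape=0,carton_l=0,carton_r=0)
E
python3 - <<'E'
from h import *
print(tcp_to_grasp); o=get_obs();print(o)
for n in("top","side"):
    im=get_image(n);save(im,n+"1.png");print(n,im["k1"],(-np.array(im["camera_from_world"])[:3,:3].T@np.array(im["camera_from_world"])[:3,3]).round())
    for l,z in Z.items():
        for r in mark_of(im,l)[:3]:print(l,round(r["p"],2),np.round(r["location"]),at_z(im,*r["location"],z))
E
```

```text
18.700000000000003
{'t': 0.0, 'qpos': array([-1.35097306e+00,  4.23868768e-01,  1.63067261e+00, -8.25143718e-06,
        1.08858882e+00, -1.90114559e-02]), 'qvel': array([-0.00098335, -0.00013879,  0.00020019,  0.00063215, -0.00123053,
        0.00083476]), 'joint_torque': array([-5.84689697e-04, -5.44613421e+01, -2.73667270e+01,  6.45338511e-02,
        2.29250657e-02, -1.34629026e-04]), 'ee_pos': array([ 147.75288668, -606.71996757,  221.89108957]), 'orientation': array([-2.46951231e+00,  1.94036964e+00,  1.87704403e-03]), 'ft_force': array([-0.87755149,  0.40063481, -0.16435771]), 'moment': array([ 0.04833244, -0.00441389,  0.00356776]), 'width': 87.8947062326115}
top -0.08870869565311783 [ 393.  -17. 1420.]
dial_grip 0.86 [227. 349.] [ 523.6 -207.3   78. ]
dial_grip 0.8 [174. 345.] [ 703.8 -203.5   78. ]
dial_grip 0.64 [284. 340.] [ 335.5 -172.3   78. ]
dial_pointer 0.72 [293. 336.] [ 304.8 -160.1   60. ]
dial_pointer 0.67 [182. 338.] [ 681.  -180.2   60. ]
dial_pointer 0.55 [232. 341.] [ 506.7 -183.2   60. ]
release_top 0.62 [251. 224.] [452.8 212.7  62. ]
knob_grip 0.44 [211. 2
[... 556 characters left out ...]
250.] [ 702.6 -191.9   78. ]
dial_pointer 0.79 [199. 255.] [ 687.9 -202.5   60. ]
dial_pointer 0.52 [219. 365.] [ 306.4 -130.    60. ]
dial_pointer 0.49 [205. 308.] [ 501.6 -189.5   60. ]
release_top 0.49 [290. 318.] [439.2 227.5  62. ]
release_top 0.4 [209. 307.] [ 500.6 -160.7   62. ]
knob_grip 0.54 [244. 270.] [572.6 184.8 170. ]
lamp_knob 0.77 [256. 269.] [574.5 195.5 140. ]
lamp_knob 0.4 [254. 328.] [421.7 169.6 140. ]
cup 0.78 [252. 327.] [423.4 -16.9   0. ]
tape 0.74 [240. 229.] [746.9 -35.3   0. ]
carton_l 0.77 [181. 290.] [ 594.2 -445.7    0. ]
carton_l 0.75 [382. 270.] [530.3 482.1   0. ]
carton_r 0.77 [181. 290.] [ 594.2 -445.7    0. ]
carton_r 0.75 [382. 270.] [530.3 482.1   0. ]
```

```bash
python3 - <<'E'
import cv2
a=cv2.imread("pics/top1.png");cv2.imwrite("pics/top1c.png",cv2.resize(a[130:330,180:420],None,fx=3.3,fy=3,interpolation=2)[:, :800] if 0 else cv2.resize(a[140:320,190:390],None,fx=3.3,fy=3.3,interpolation=2))
b=cv2.imread("pics/side1.png");cv2.imwrite("pics/side1c.png",cv2.resize(b[150:350,190:400],None,fx=3,fy=3,interpolation=2))
E
```

```text
(no output)
```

View pics/top1c.png

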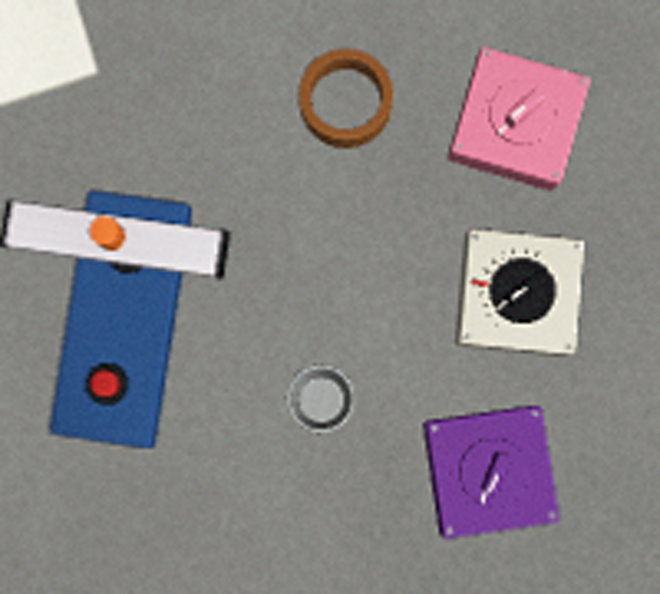

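View pics/side1c.png

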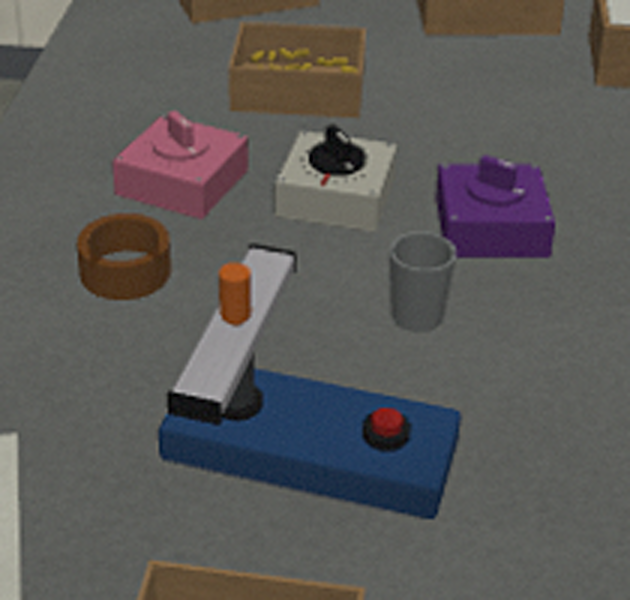

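Views: the dimmer is the cream box, with the dial at top px ~(348,228), the pointer lower-left, and the red tab to its left (~(336,226)). The button is at ~(222,256) and the knob at ~(222,211). Next I'll refine these by fitting silhouettes in both views.

```bash
cat >> h.py <<'E'
from scipy.optimize import minimize
def hullmask(im,pts,S=4,off=(0,0)):
    u=np.array([proj(im,p) for p in pts]);m=np.zeros((420*S,560*S),np.uint8)
    cv2.fillConvexPoly(m,cv2.convexHull(np.round((u+.5)*S).astype(np.int32)),1);return m
def hsv(im): return cv2.cvtColor(im["color"],cv2.COLOR_RGB2HSV).astype(int)
def cyl(x,y,z0,z1,r): return [(x+r*np.cos(a),y+r*np.sin(a),z) for a in np.linspace(0,6.28,24) for z in(z0,z1)]
def fit(ims,masks,model,x0,step):
    S=4;M=[cv2.resize(m.astype(np.uint8),None,fx=S,fy=S,interpolation=cv2.INTER_NEAREST) for m in masks]
    def f(v):
        c=0
        for im,m in zip(ims,M):
            h=np.zeros_like(m)
            for P in model(v): h|=hullmask(im,P)
            c+=1-(h&m).sum()/max(1,(h|m).sum())
        return c
    s=np.vstack([x0]+[np.array(x0)+np.eye(len(x0))[i]*step[i] for i in range(len(x0))])
    r=minimize(f,x0,method="Nelder-Mead",options=dict(initial_simplex=s,xatol=.05,fatol=1e-3,maxiter=120));return r.x.round(2),r.fun
def near(im,m,P,rad=30):
    u=proj(im,P);Y,X=np.mgrid[:420,:560];return m&(np.hypot(X-u[0],Y-u[1])<rad)
E
cat > m.py <<'E'
from h import *
T,S=get_image("top"),get_image("side")
for tag,ims in(("top",[T]),("side",[S]),("both",[T,S])):
    hs=[hsv(i) for i in ims]
    dm=[near(i,(h[...,2]<75),(525,-208,60),20) for i,h in zip(ims,hs)]
    def disc(v): return [cyl(v[0],v[1],50,58,34)]
    def dial(v):
        c,s=np.cos(v[2]),np.sin(v[2]);R=np.array([[c,-s],[s,c]])
        return disc(v)+[[(*(R@[a,b]+v[:2]),z) for a in(-21,21) for b in(-7,7) for z in(58,90)]]
    print(tag,"dial",fit(ims,dm,dial,[525,-208,2.4],[8,8,.4]))
    om=[near(i,(h[...,0]>5)&(h[...,0]<18)&(h[...,1]>170)&(h[...,2]>120),(575,193,170),20) for i,h in zip(ims,hs)]
    print(" knob",[m.sum() for m in om],fit(ims,om,lambda v:[cyl(v[0],v[1],140,192,14)],[575,193],[6,6]))
    rm=[near(i,((h[...,0]<5)|(h[...,0]>172))&(h[...,1]>170)&(h[...,2]>90),(448,218,62),15) for i,h in zip(ims,hs)]
    print(" button",[m.sum() for m in rm],fit(ims,rm,lambda v:[cyl(v[0],v[1],54,62,14)],[448,218],[6,6]))
    for i,h in zip(ims,hs):
        m=near(i,((h[...,0]<8)|(h[...,0]>170))&(h[...,1]>110),(525,-208,60),28);Y,X=np.nonzero(m);print(" tab",m.sum(),at_z(i,Y.mean(),X.mean(),54))
        g=near(i,(h[...,2]>110)&(h[...,1]<60),(525,-208,62),8);Y,X=np.nonzero(g);print(" line",g.sum(),[(at_z(i,y,x,60)[:2].tolist(),int(h[y,x,2])) for y,x in zip(Y,X)])
        # light bar long direction
E
python3 m.py
```

```text
top dial (array([ 523.14, -207.16,    2.91]), np.float64(0.14293838862559238))
 knob [np.int64(71)] (array([575.74, 198.2 ]), np.float64(0.2661498708010336))
 button [np.int64(57)] (array([437.33, 221.69]), np.float64(0.11557788944723613))
 tab 8 [ 531.5 -165.9   54. ]
 line 11 [([524.3, -207.5], 158), ([524.3, -210.8], 160), ([521.1, -200.6], 150), ([521.0, -204.0], 255), ([521.0, -207.3], 162), ([517.8, -197.1], 153), ([517.8, -200.5], 255), ([517.7, -203.8], 113), ([514.5, -197.0], 161), ([511.3, -186.8], 160), ([511.3, -190.1], 149)]
side dial (array([ 525.06, -212.46,    2.08]), np.float64(0.1674479166666667))
 knob [np.int64(95)] (array([578.94, 187.66]), np.float64(0.5839036408431426))
 button [np.int64(69)] (array([438.13, 222.36]), np.float64(0.19547775346462437))
 tab 8 [ 533.1 -168.2   54. ]
 line 16 [([524.4, -256.7], 144), ([548.4, -246.6], 158), ([544.9, -247.0], 147), ([523.8, -250.0], 128), ([520.2, -250.4], 141), ([547.7, -239.8], 169), ([544.2, -240.3], 157), ([519.6, -243.7], 121), ([516.1, -244.2], 134), ([509.1, -245.2], 166), ([550.5, -232.7], 156), ([547.0, -23
[... 402 characters left out ...]
 ]
 line 11 [([524.3, -207.5], 158), ([524.3, -210.8], 160), ([521.1, -200.6], 150), ([521.0, -204.0], 255), ([521.0, -207.3], 162), ([517.8, -197.1], 153), ([517.8, -200.5], 255), ([517.7, -203.8], 113), ([514.5, -197.0], 161), ([511.3, -186.8], 160), ([511.3, -190.1], 149)]
 tab 8 [ 533.1 -168.2   54. ]
 line 16 [([524.4, -256.7], 144), ([548.4, -246.6], 158), ([544.9, -247.0], 147), ([523.8, -250.0], 128), ([520.2, -250.4], 141), ([547.7, -239.8], 169), ([544.2, -240.3], 157), ([519.6, -243.7], 121), ([516.1, -244.2], 134), ([509.1, -245.2], 166), ([550.5, -232.7], 156), ([547.0, -233.2], 111), ([508.5, -238.5], 115), ([505.0, -238.9], 155), ([501.0, -232.8], 112), ([507.5, -186.1], 135)]
```

Request:
move_arm([
  [25,26,-4,0,0,0.12,50],
  [50,52,-8,0,0,0.24,50],
  [75,79,-12,0,0,0.36,50],
  [100,106,-16,0,0,0.48,50],
  [125,133,-20,0,0,0.6,50],
])

```text
t: 1.62
ee_pos: [273.6, -473.0, 202.6]
orientation: [2.936, -1.116, 0.0]
ft_force: [0.7, -0.1, -0.4]
width: 58.2
```

Request:
move_arm([
  [25,26,-4,0,0,0.12,50],
  [50,52,-8,0,0,0.24,50],
  [75,79,-12,0,0,0.36,50],
  [100,106,-16,0,0,0.48,50],
  [125,133,-20,0,0,0.6,50],
])

```text
t: 2.03
ee_pos: [398.9, -339.9, 182.7]
orientation: [3.135, -0.198, 0.001]
ft_force: [0.2, -0.1, 0.1]
width: 49.7
```

Request:
move_arm([
  [25,26,-4,0,0,0.12,50],
  [50,52,-8,0,0,0.24,50],
  [75,79,-12,0,0,0.36,50],
  [100,106,-16,0,0,0.48,50],
  [125,132,-20,0,0,0.6,50],
])

```text
t: 2.45
ee_pos: [524.0, -207.6, 162.6]
orientation: [3.054, 0.738, 0.0]
ft_force: [-0.3, -1.3, -0.1]
width: 50.2
```

Request:
move_arm([
  [0,-1,-25,0,0,0.04,40],
  [0,-1,-50,0,0,0.08,40],
  [0,-1,-75,0,0,0.08,40],
  [0,-1,-90,0,0,0.08,40],
  [0,-1,-98,0,0,0.08,40],
])

```text
t: 2.87
ee_pos: [521.7, -209.6, 62.5]
orientation: [-3.022, -0.85, 0.004]
ft_force: [-0.1, 0.6, -0.5]
width: 40.2
```

Request:
move_arm([
  [0,0,0,0,0,0,30],
  [0,0,0,0,0,0,20],
  [0,0,0,0,0,0,8],
  [0,0,0,0,0,0,8],
  [0,0,0,0,0,0,8],
])

```text
t: 3.28
ee_pos: [525.8, -209.9, 66.1]
orientation: [3.023, 0.847, 0.009]
ft_force: [9.2, 6.4, -3.8]
width: 13.5
```

```bash
python3 - <<'E'
from h import *
import workcell
o=get_obs();print(o["width"],o["ee_pos"],o["ft_force"],o["moment"],o["qpos"])
T,S=get_image("top"),get_image("side")
a=cv2.resize(T["color"][190:265,305:400],None,fx=4.2,fy=6,interpolation=2) if 0 else cv2.resize(T["color"][190:265,305:400],None,fx=4,fy=4,interpolation=2)
b=cv2.resize(S["color"][150:250,240:335],None,fx=4,fy=4,interpolation=2)
h=max(a.shape[0],b.shape[0]);a=cv2.copyMakeBorder(a,0,h-a.shape[0],0,0,0);cv2.imwrite("pics/g1.png",np.hstack([a,b])[:,:,::-1])
E
```

```text
13.476261899187651 [ 525.75214942 -209.94155202   66.05492608] [ 9.16789253  6.43854217 -3.786377  ] [ 0.9643678  -1.51013916 -0.04387323] [-0.40224422  0.56071435  1.85300991  0.00360977  0.72208044 -0.95136901]
```

View pics/g1.png

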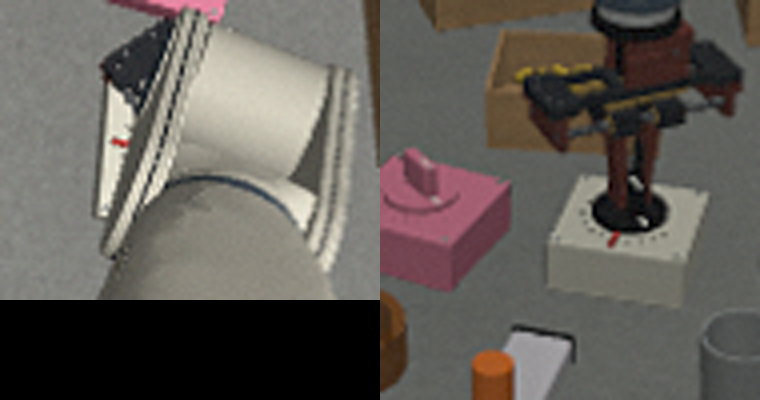

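Request:
move_arm([
  [1,0,0,0,0,-0.08,8],
  [1,1,0,0,0,-0.16,8],
  [2,1,0,0,0,-0.24,8],
  [2,1,0,0,0,-0.32,8],
  [2,1,0,0,0,-0.4,8],
])

```text
t: 3.8
ee_pos: [525.0, -210.1, 66.0]
orientation: [3.132, 0.227, 0.001]
ft_force: [-3.0, -2.5, 3.1]
width: 14.0
```

Request:
move_arm([
  [0,0,0,0,0,-0.08,8],
  [0,0,0,0,0,-0.16,8],
  [0,0,0,0,0,-0.24,8],
  [0,0,0,0,0,-0.33,8],
  [0,0,0,0,0,-0.33,8],
])

```text
t: 4.22
ee_pos: [524.3, -210.0, 66.0]
orientation: [3.127, -0.292, -0.0]
ft_force: [-5.0, -3.2, 4.4]
width: 13.9
```

```bash
python3 - <<'E'
from h import *
o=get_obs();r=o["orientation"];print(o["width"],o["ee_pos"],o["ft_force"],o["moment"],2*np.arctan2(r[1],r[0]))
S=get_image("side")
P=[proj(S,(525+34*np.cos(a),-208.6+34*np.sin(a),60)).round(1) for a in (1.3,1.4,1.5,2.12)];print(P)
b=cv2.resize(S["color"][180:230,265:335],None,fx=8,fy=8,interpolation=2);cv2.imwrite("pics/g2.png",b[:,:,::-1])
E
```

```text
13.858105567547442 [ 524.33859197 -210.01332599   65.99282288] [-4.96742412 -3.16640443  4.38265037] [-0.62788073  0.85087249 -0.05528616] -0.18643944182939953
[array([298., 206.]), array([298.9, 206.2]), array([299.9, 206.4]), array([305.9, 206. ])]
```

View pics/g2.png

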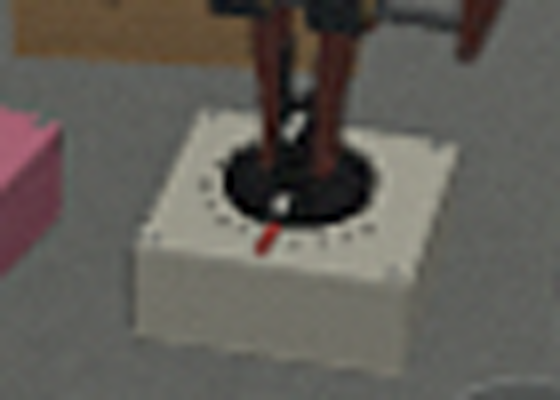

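Request:
move_arm([
  [0,0,0,0,0,0,30],
  [0,0,0,0,0,0,40],
  [0,0,5,0,0,0,45],
  [0,0,40,0,0,0,45],
  [0,10,80,0,0,0,45],
])

```text
t: 4.68
ee_pos: [523.4, -199.4, 143.9]
orientation: [-3.127, 0.287, 0.007]
ft_force: [-0.2, -0.4, 0.7]
width: 43.3
```

Request:
move_arm([
  [-10,40,10,0,0,0,30],
  [-18,80,15,0,0,0,20],
  [-26,120,15,0,0,0,10],
  [-34,160,15,0,0,0,0],
  [-42,200,15,0,0,0,0],
])

```text
t: 5.1
ee_pos: [482.6, 2.4, 160.7]
orientation: [-3.128, 0.286, -0.003]
ft_force: [0.4, -0.2, 0.6]
width: 14.9
```

```bash
cat > c.py <<'E'
from h import *
import sys
T,S=get_image("top"),get_image("side")
t=np.array(T["color"][205:250,322:372]);s=np.array(S["color"][180:225,270:330])
a=cv2.resize(t,None,fx=7,fy=7,interpolation=2);b=cv2.resize(s,None,fx=7,fy=7,interpolation=2)
cv2.imwrite(sys.argv[1],np.hstack([a,b])[:,:,::-1])
for n,i in(("top",T),("side",S)):
    h=hsv(i);C=(525,-209.5)
    m=near(i,((h[...,0]<8)|(h[...,0]>170))&(h[...,1]>90),(525,-208,60),25);Y,X=np.nonzero(m);w=h[Y,X,1]-60.
    q=at_z(i,(Y*w).sum()/w.sum(),(X*w).sum()/w.sum(),54);print(n,"tab",m.sum(),q,np.arctan2(q[1]-C[1],q[0]-C[0]))
    dm=near(i,(h[...,2]<75),(525,-208,60),20);print(" disc",fit([i],[cv2.morphologyEx(dm.astype(np.uint8),cv2.MORPH_CLOSE,np.ones((3,3)))],lambda v:[cyl(v[0],v[1],50,58,34)],[525,-209],[5,5]))
    for r in mark_of(i,"dial_pointer")[:3]+mark_of(i,"preset_mark")[:3]:
        q=at_z(i,*r["location"],60);print(" ptr",round(r["p"],2),q,np.arctan2(q[1]-C[1],q[0]-C[0]))
    for rr in((20,33),):
        # brightness-weighted line direction on disc plane, annulus 20..33 mm
        Y,X=np.mgrid[:420,:560];L=[]
        for y,x in zip(*np.nonzero(near(i,np.ones((420,560),bool),(525,-209,60),14))):
            q=at_z(i,y,x,60);d=q[:2]-C;r=np.hypot(*d)
            if 18<r<31 and abs(np.arctan2(d[1],d[0])-1.4)<.6: L.append((np.arctan2(d[1],d[0]),max(0,h[y,x,2]-60)))
        L=np.array(L);print(" line",(L[:,0]*L[:,1]).sum()/L[:,1].sum(),L[:,1].astype(int))
E
python3 c.py pics/c1.png
```

```text
top tab 8 [ 531.7 -164.6   54. ] 1.4226688232158509
 disc (array([ 523.35, -207.52]), np.float64(0.08853080568720384))
 ptr 0.78 [ 528.6 -171.    60. ] 1.4775609360403725
 ptr 0.68 [ 314.2 -153.2   60. ] 2.880606464034183
 ptr 0.63 [ 687.8 -185.3   60. ] 0.14756807131399474
 line 1.4536998642481773 [  0   0   0   0   0   0   0   0   0   0   0   0   0   0   0   0  13 160
 167  28   0   1  46   0   0   0   0   0   0   0   0   0   0   0   0   0]
side tab 182 [ 505.5 -227.7   54. ] -2.3906635911918532
 disc (array([ 517.75, -211.52]), np.float64(0.6426882809861534))
 ptr 0.73 [ 311.8 -151.8   60. ] 2.87728635904168
 ptr 0.66 [ 535.2 -191.3   60. ] 1.0599734448370715
 ptr 0.58 [ 690.8 -192.9   60. ] 0.09978808399662546
 line 1.4183844305188529 [  0   0   0   0   0   0   0  34   0   0   0   0   0  45 103   0   0   0
   0]
```

View pics/c1.png

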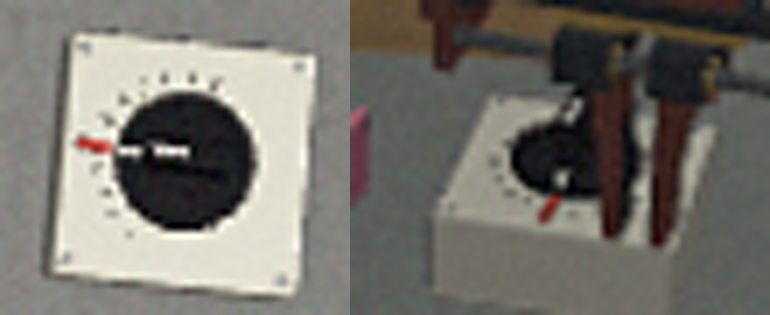

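Tool angle, top view and side view agree on the dial: pointer and tab are within about 0.03 rad. Next is the button.

Request:
move_arm([
  [-6,24,0,0,0,0.12,0],
  [-12,48,0,0,0,0.24,0],
  [-18,72,0,0,0,0.36,0],
  [-24,96,0,0,0,0.48,0],
  [-30,120,0,0,0,0.6,0],
])

```text
t: 5.82
ee_pos: [453.5, 120.2, 159.7]
orientation: [3.072, 0.656, 0.001]
ft_force: [0.6, 1.7, 0.2]
width: -0.0
```

Request:
move_arm([
  [-4,24,0,0,0,0.12,0],
  [-8,48,-10,0,0,0.24,0],
  [-12,72,-30,0,0,0.36,0],
  [-15,99,-50,0,0,0.48,0],
  [-15,99,-70,0,0,0.6,0],
])

```text
t: 6.23
ee_pos: [439.6, 222.0, 89.4]
orientation: [-2.739, -1.538, -0.005]
ft_force: [0.5, 0.0, -0.9]
width: 0.3
```

Request:
move_arm([
  [0,0,0,0,0,0.1,0],
  [0,0,0,0,0,0.15,0],
  [0,0,-10,0,0,0.15,0],
])

```text
t: 6.48
ee_pos: [439.8, 219.1, 80.1]
orientation: [2.621, 1.731, 0.003]
ft_force: [0.6, -0.6, 0.1]
width: 0.6
```

Request:
move_arm([
  [-2,2,-8,0,0,0,0],
  [-2,2,-16,0,0,0,0],
  [-2,2,-20,0,0,0,0],
  [-2,2,-23,0,0,0,0],
  [-2,2,-24,0,0,0,0],
])

```text
t: 6.9
ee_pos: [436.1, 221.2, 56.1]
orientation: [2.621, 1.731, -0.001]
ft_force: [-3.8, -7.3, 23.7]
width: 0.4
```

Request:
move_arm([
  [0,0,0,0,0,0,0],
  [0,0,0,0,0,0,0],
])

```text
t: 7.07
ee_pos: [436.0, 221.2, 56.3]
orientation: [2.621, 1.731, -0.0]
ft_force: [-1.5, -5.0, 11.6]
width: 0.6
```

Button bottomed out at z = 56 (11–24 N). Rising and looking.

Request:
move_arm([
  [0,0,15,0,0,0,0],
  [0,0,50,0,0,0,0],
  [0,0,90,0,0,0,20],
  [-20,-20,125,0,0,0,40],
  [-20,-50,160,0,0,0,60],
])

```text
t: 7.48
ee_pos: [414.2, 176.8, 211.2]
orientation: [-2.619, -1.734, 0.001]
ft_force: [1.1, 1.1, -0.2]
width: 17.0
```

```bash
python3 - <<'E'
from h import *
print(get_obs()["ee_pos"])
T,S=get_image("top"),get_image("side")
a=cv2.resize(T["color"][170:290,180:280],None,fx=4,fy=4,interpolation=2);b=cv2.resize(S["color"][190:310,220:320],None,fx=4,fy=4,interpolation=2)
cv2.imwrite("pics/k1.png",np.hstack([a,b])[:,:,::-1])
for tag,ims in(("top",[T]),("side",[S]),("both",[T,S])):
    om=[near(i,(h[...,0]>5)&(h[...,0]<18)&(h[...,1]>170)&(h[...,2]>90),(576,197,190),22) for i in ims for h in[hsv(i)]]
    print(tag,[m.sum() for m in om],fit(ims,om,lambda v:[cyl(v[0],v[1],v[2]-30,v[2]+22,14)],[576,197,190],[6,6,8]))
E
```

```text
[414.17712373 176.80612654 211.21277558]
top [np.int64(73)] (array([576.55, 198.72, 187.8 ]), np.float64(0.2664990571967316))
side [np.int64(187)] (array([577.95, 195.2 , 190.94]), np.float64(0.20636604774535805))
both [np.int64(73), np.int64(187)] (array([576.55, 198.52, 192.93]), np.float64(0.49026575498519787))
```

View pics/k1.png

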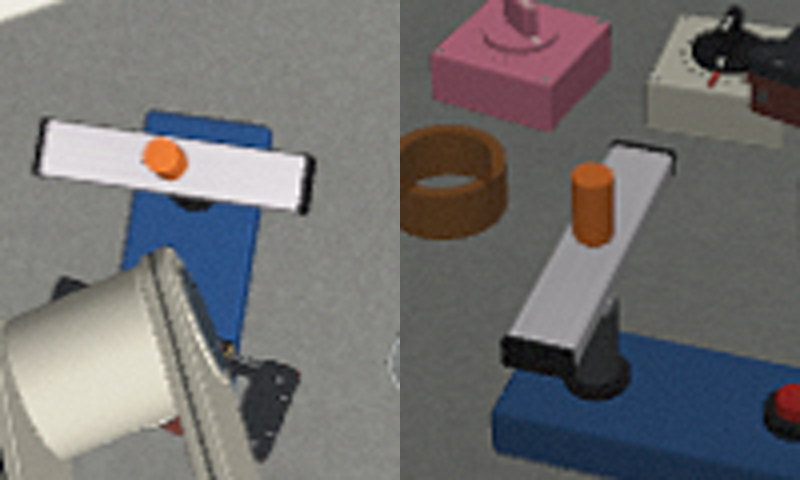

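Request:
move_arm([
  [0,0,28,0,0,0,70],
  [35,5,33,0,0,0,70],
  [74,11,33,0,0,0,70],
  [113,17,33,0,0,0,70],
  [152,23,33,0,0,0,70],
])

```text
t: 8.0
ee_pos: [569.6, 199.9, 242.4]
orientation: [-2.621, -1.731, -0.0]
ft_force: [1.1, 0.4, 0.6]
width: 58.4
```

Request:
move_arm([
  [6,2,0,0,0,0.1,70],
  [10,3,0,0,0,0.2,70],
  [10,3,0,0,0,0.2,70],
])

```text
t: 8.25
ee_pos: [578.8, 202.7, 241.2]
orientation: [-2.432, -1.988, 0.002]
ft_force: [-1.0, 0.5, 0.4]
width: 70.3
```

Target is (576.5, 197.5, 173).

Request:
move_arm([
  [-2,-5,0,0,0,0,70],
  [-2,-5,-20,0,0,0,70],
  [-2,-5,-40,0,0,0,70],
  [-2,-5,-60,0,0,0,70],
  [-2,-5,-68,0,0,0,70],
])

```text
t: 8.67
ee_pos: [573.7, 196.7, 172.4]
orientation: [-2.437, -1.981, 0.006]
ft_force: [-0.6, -0.4, -0.7]
width: 69.9
```

Request:
move_arm([
  [0,0,0,0,0,0,50],
  [0,0,0,0,0,0,35],
  [0,0,0,0,0,0,22],
  [0,0,0,0,0,0,22],
  [0,0,0,0,0,0,22],
])

```text
t: 9.08
ee_pos: [576.6, 197.7, 176.2]
orientation: [2.435, 1.984, 0.003]
ft_force: [1.0, 0.3, 0.6]
width: 39.9
```

Request:
move_arm([
  [0,0,0,0,0,0,22],
  [0,0,0,0,0,0,22],
])

```text
t: 9.25
ee_pos: [576.5, 197.9, 175.6]
orientation: [2.435, 1.985, 0.002]
ft_force: [0.0, 6.2, 0.4]
width: 27.5
```

Request:
move_arm([
  [0,0,0,0,0,0,15],
  [0,1,8,0,0,0,15],
  [0,1,16,0,0,0,15],
  [0,1,24,0,0,0,15],
  [0,1,32,0,0,0,15],
])

```text
t: 9.67
ee_pos: [576.2, 198.4, 207.9]
orientation: [2.435, 1.985, 0.0]
ft_force: [2.4, 0.8, -4.5]
width: 27.4
```

Request:
move_arm([
  [0,0,8,0,0,0,15],
  [0,0,16,0,0,0,15],
  [0,0,24,0,0,0,15],
  [0,0,32,0,0,0,15],
  [0,0,40,0,0,0,15],
])

```text
t: 10.08
ee_pos: [576.0, 198.4, 247.6]
orientation: [2.435, 1.985, -0.0]
ft_force: [4.2, 0.4, -7.1]
width: 27.1
```

Request:
move_arm([
  [0,0,6,0,0,0,15],
  [0,0,12,0,0,0,15],
  [0,0,16,0,0,0,15],
  [0,0,16,0,0,0,15],
  [0,0,16,0,0,0,15],
])

```text
t: 10.5
ee_pos: [576.1, 198.5, 263.4]
orientation: [2.435, 1.985, 0.001]
ft_force: [3.0, 0.1, -3.1]
width: 27.7
```

Request:
move_arm([
  [-1,0,2,0,0,0,15],
  [-1,0,4,0,0,0,15],
  [-1,0,6,0,0,0,15],
  [-1,0,8,0,0,0,15],
  [-1,0,8,0,0,0,15],
])

```text
t: 10.92
ee_pos: [575.8, 198.5, 271.2]
orientation: [2.434, 1.985, 0.002]
ft_force: [5.3, -0.2, -3.0]
width: 27.8
```

Request:
move_arm([
  [0,0,1,0,0,0,15],
  [0,0,2,0,0,0,15],
  [0,0,3,0,0,0,15],
  [0,0,3,0,0,0,15],
])

```text
t: 11.25
ee_pos: [575.6, 198.4, 273.2]
orientation: [2.434, 1.985, 0.001]
ft_force: [7.4, -0.2, -10.0]
width: 27.6
```

Request:
move_arm([
  [1,0,1,0,0,0,15],
  [2,0,2,0,0,0,15],
  [2,0,2,0,0,0,15],
  [2,0,2,0,0,0,15],
])

```text
t: 11.58
ee_pos: [575.9, 198.3, 273.3]
orientation: [-2.434, -1.984, 0.006]
ft_force: [4.6, 2.0, -17.2]
width: 27.2
```

```bash
python3 - <<'E'
from h import *
o=get_obs();print(o["ee_pos"],o["ft_force"],o["width"])
T,S=get_image("top"),get_image("side")
cv2.imwrite("pics/f1.png",cv2.resize(S["color"][110:310,180:380],None,fx=3,fy=3,interpolation=2)[:,:,::-1])
E
```

```text
[575.9001239  198.31547182 273.28977609] [  4.59666912   1.95265187 -17.20872869] 27.208297048703717
```

View pics/f1.png

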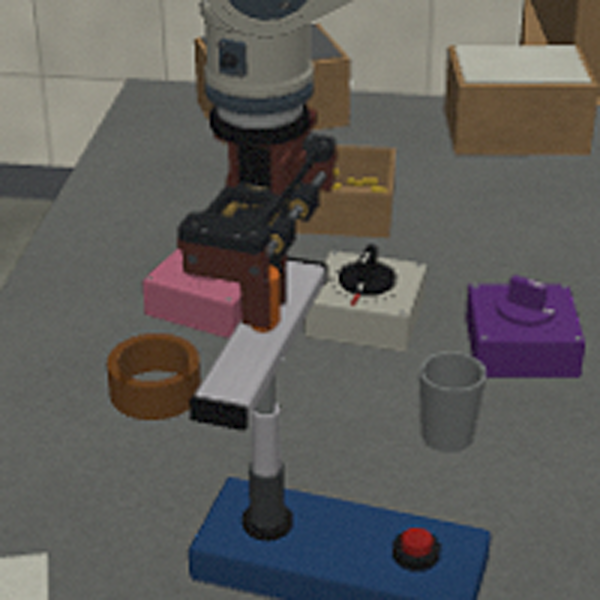

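The force rises against a hard stop at z 273.3 (grasp point at ~292), and both tubes are out in the picture. I'll check that it holds and check the dial once more.

Request:
move_arm([
  [0,0,0,0,0,0,15],
  [0,0,0,0,0,0,15],
  [0,0,0,0,0,0,15],
  [0,0,0,0,0,0,15],
  [0,0,0,0,0,0,15],
])

```text
t: 12.1
ee_pos: [575.9, 198.3, 273.3]
orientation: [-2.434, -1.984, 0.005]
ft_force: [5.6, 1.1, -16.8]
width: 27.1
```

```bash
python3 c.py pics/f2.png
```

```text
top tab 8 [ 531.6 -164.7   54. ] 1.4245270327186348
 disc (array([ 523.34, -207.19]), np.float64(0.09835452505609577))
 ptr 0.87 [ 528.2 -174.    60. ] 1.480898440970669
 ptr 0.84 [ 304.7 -150.5   60. ] 2.879916967522201
 ptr 0.71 [ 688.7 -191.1   60. ] 0.11193093503895796
 line 1.452753330256614 [  0   0   0   0   0   0   0   0   0   0   0   0   0   0   0   0  14 157
 161  28   0   0  45   0   0   0   0   0   0   0   0   0   0   0   0   0]
side tab 8 [ 532.6 -166.7   54. ] 1.3950580301095294
 disc (array([ 524.69, -216.97]), np.float64(0.251914444151043))
 ptr 0.74 [ 523.7 -178.8   60. ] 1.6131163207742831
 ptr 0.7 [ 306.4 -141.8   60. ] 2.8412624575853487
 line 1.417749767297065 [  0   0   0   0   0   0   0  36   0   0   0   0   0  47 105   0   0   0
   0]
```

View pics/f2.png

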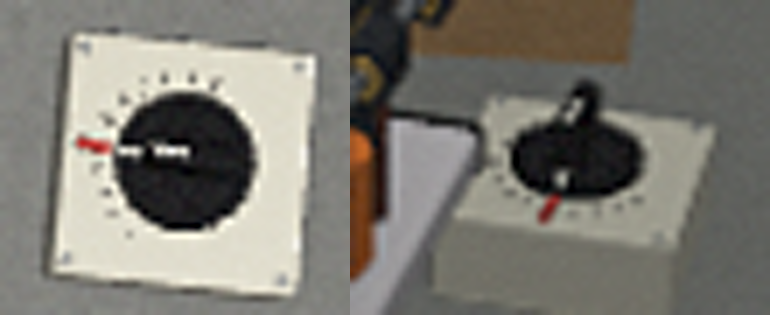

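The pointer lies in line with the tab in both views (about 0.02–0.03 rad apart), and the mast holds. Handing in.

```bash
python3 -c "from workcell import *;o=get_obs();print(o['t'],o['ee_pos'],o['ft_force'],o['width']);print(close_job())"
```

```text
12.4 [575.89804623 198.30920706 273.28149929] [  5.11420341   1.81722484 -16.98825444] 27.83453855261009
the job is handed in; nothing more can be done
None
```

I carried out the three steps in the order asked and handed the job in at 12.4 s, with the gripper still holding the knob.

- **Dial:** I turned it 0.73 rad clockwise and then let go. On the last pictures the pointer line and the red tab agreed to about 0.02–0.03 rad, with the pointer probably that little bit short. The network's own pointer marks were less steady: about 0.06 rad off in the top view and 0.2 rad off in the side view. I went by the pictures and the tool angle instead.
- **Button:** I pressed it to its full 6 mm, with a force of up to 24 N, and the light bar popped up (knob centre at about 191 mm).
- **Mast:** I gripped the knob (opening 27–28 mm) and pulled straight up. Past both stages it came to a hard stop, with the TCP at z 273.3 and the grasp point at about 292 mm. More upward command only raised the force, which ended at 17 N, and the knob held still with no sign of slipping. Both tubes show drawn out in the side picture.
- **Surroundings:** I didn't touch the cup, the tape roll, the cartons or the look-alike dials.

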